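# Switch in the equaliser modules in signal order

## Task

Four plug-in equaliser modules lie face up in the tray on the audio bench; switch three of them in by pressing their ivory keys with a light fingertip, each well over half-way in (they stay where they are pushed): first the round key, then the square key, then the long bar key, and take the hand away. Do not press any key out of turn or ram one hard against its stop, do not lift or tip a module, and leave the jack plug, the spare knob and the other things on the bench where they are.

Things in the scene. Friction and masses are not known exactly. Their poses are not given: they have to be found in the camera images.
- key_round_top (a point): centre of the top of the round key: a round key, 30 mm across, ivory plastic, standing 16.5 to 18 mm above its module's black face (so about 76 mm above the table) and moving straight down as it is pushed. Axes: x away from the robot along the module, y across, z up. The key sits 28 mm from the module's centre on the robot's side; the two knobs of the module stand 58 mm beyond it
- key_round (a joint): how far the round key is pushed in, m: 0 to 0.0015 at the start, 0.014 at its hard stop (cap still 4 mm above the face). About 3 N moves it; there is no return spring, so it stays where it is left. More than 0.006 counts as pushed in, about 0.010 is a good push; pressing on hard against the stop is too much (over 25 N fails)
- key_square_top (a point): centre of the top of the square key: a square key, 30 x 30 mm, ivory plastic, standing 16.5 to 18 mm above its module's black face (so about 76 mm above the table) and moving straight down as it is pushed. Axes: x away from the robot along the module, y across, z up. The key sits 28 mm from the module's centre on the robot's side; the two knobs of the module stand 58 mm beyond it
- key_square (a joint): how far the square key is pushed in, m: 0 to 0.0015 at the start, 0.014 at its hard stop (cap still 4 mm above the face). About 3 N moves it; there is no return spring, so it stays where it is left. More than 0.006 counts as pushed in, about 0.010 is a good push; pressing on hard against the stop is too much (over 25 N fails)
- key_bar_top (a point): centre of the top of the bar key: a long bar key, 52 mm across the module (y) and 16 mm along it (x), ivory plastic, standing 16.5 to 18 mm above its module's black face (so about 76 mm above the table) and moving straight down as it is pushed. Axes: x away from the robot along the module, y across, z up. The key sits 28 mm from the module's centre on the robot's side; the two knobs of the module stand 58 mm beyond it
- key_bar (a joint): how far the bar key is pushed in, m: 0 to 0.0015 at the start, 0.014 at its hard stop (cap still 4 mm above the face). About 3 N moves it; there is no return spring, so it stays where it is left. More than 0.006 counts as pushed in, about 0.010 is a good push; pressing on hard against the stop is too much (over 25 N fails)
- mod_round: loose black plug-in module, with the round key, 120 (x) x 74 (y) x 55 mm high, about 0.6 kg, lying face up in a tray bay with 2 mm play; origin at the centre of its underside, 4 mm above the table, z up. On its far half two aluminium knobs, 20 mm across and 18 mm high
- face_round (a point): centre of the black top face of mod_round, 59 mm above the table at rest
- mod_square: loose black plug-in module, with the square key, 120 (x) x 74 (y) x 55 mm high, about 0.6 kg, lying face up in a tray bay with 2 mm play; origin at the centre of its underside, 4 mm above the table, z up. On its far half two aluminium knobs, 20 mm across and 18 mm high
- face_square (a point): centre of the black top face of mod_square, 59 mm above the table at rest
- mod_bar: loose black plug-in module, with the bar key, 120 (x) x 74 (y) x 55 mm high, about 0.6 kg, lying face up in a tray bay with 2 mm play; origin at the centre of its underside, 4 mm above the table, z up. On its far half two aluminium knobs, 20 mm across and 18 mm high
- face_bar (a point): centre of the black top face of mod_bar, 59 mm above the table at rest
- mod_plain: loose black plug-in module, without a key, with the jack plug lying where the others have their key, 120 (x) x 74 (y) x 55 mm high, about 0.6 kg, lying face up in a tray bay with 2 mm play; origin at the centre of its underside, 4 mm above the table, z up. On its far half two aluminium knobs, 20 mm across and 18 mm high
- face_plain (a point): centre of the black top face of mod_plain, 59 mm above the table at rest
- tray: fixed open aluminium tray 132 (x) x 380 (y) x 40 mm high, walls 4 mm, with five bays in a row across y: two module bays, a narrow 44 mm bay, two module bays; origin under its centre. Which module lies in which bay varies
- jack_plug: a loose bystander, to be left alone: jack plug 56 mm long, 14 mm high, lying on the near half of the keyless module; origin at the centre of its underside
- spare_knob: a loose bystander, to be left alone: aluminium knob 26 mm across, 22 mm high, standing in the tray's narrow bay; origin at the centre of its underside
- screwdriver: a loose bystander, to be left alone: screwdriver on the table left of the tray; origin at its middle, underside
- mug: a loose bystander, to be left alone: white mug 80 mm across, 92 mm high, left of the tray; origin at the centre of its underside
- spool: a loose bystander, to be left alone: grey spool 64 mm across, 50 mm high, right of the tray; origin at the centre of its underside
- meter: a loose bystander, to be left alone: black hand-held multimeter 180 x 85 x 42 mm, right of the tray; origin at the centre of its underside
- spray_can: a loose bystander, to be left alone: closed spray can 52 mm across, 110 mm high, beyond the tray; origin at the centre of its underside
Not all that is in view belongs to the job. Leave any green look-alike of the mod_square alone.

How it is judged:
On the way, in this order (a step that is already met when the one before it is completed fails the run):
1. the round key is pushed in (more than 6 mm) (value of joint key_round above 0.006 m and value of joint each of key_square, key_bar below 0.003 m), for 0.2 s.
2. the square key is pushed in (more than 6 mm) (value of joint key_square above 0.006 m and value of joint key_bar below 0.003 m), for 0.2 s.
3. the long bar key is pushed in (more than 6 mm) (value of joint key_bar above 0.006 m), for 0.2 s.
At the end, for the whole second after the job is handed in: All three keys are in by more than 6 mm (of 14), every module lies flat in the tray (face within 5 mm of its resting height, tilt under 0.08 rad) and at rest, and every bystander is within 30 mm of where it stood (value of joint each of key_round, key_square, key_bar above 0.006 m and height (world z) of each of face_round, face_square, face_bar, face_plain below 0.064 m and angle between each of mod_round, mod_square, mod_bar, mod_plain's own z axis and vertical below 0.08 rad and distance of each of jack_plug, spare_knob, screwdriver, mug, spool, meter, spray_can from where it was at the start of the episode below 0.03 m and linear speed of each of mod_round, mod_square, mod_bar, mod_plain below 0.02 m/s); the robot touches nothing.
It fails at once if the square key is pushed (over 3 mm) before the round key is in (value of joint key_square above 0.003 m and value of joint key_round below 0.006 m).
It fails at once if the bar key is pushed (over 3 mm) before the square key is in (value of joint key_bar above 0.003 m and value of joint key_square below 0.006 m).
It fails at once if a module or its key is pressed harder than 25 N by the robot (contact force between any of the arm, the fingers and mod_round above 25 N or contact force between any of the arm, the fingers and mod_square above 25 N or contact force between any of the arm, the fingers and mod_bar above 25 N or contact force between any of the arm, the fingers and mod_plain above 25 N).
It fails at once if a module is lifted by more than 10 mm or tipped (height (world z) of any of face_round, face_square, face_bar, face_plain above 0.069 m or angle between any of mod_round, mod_square, mod_bar, mod_plain's own z axis and vertical above 0.15 rad).
It fails at once if a bystander is moved by more than 30 mm (distance of any of jack_plug, spare_knob, screwdriver, mug, spool, meter, spray_can from where it was at the start of the episode above 0.03 m).
It also fails if it takes over 48 s, if anything falls off the work surface, if the arm or the gripper's body presses on something with over 40 N, if the wrist force passes 120 N, or if a joint passes its speed limit or range.

## Robot

A 6-joint arm with a two-finger parallel gripper is mounted at the origin on the work surface. World frame = base frame: x ahead of the robot, y to its left, z up, the work surface at z = 0. Lengths are in m, angles in rad, forces in N, time in s.
With the tool pointing down it reaches from about 0.275 to 1 m from the base axis. Payload 8.4 kg.
Tool frame: the origin (TCP) lies on the centre line of the jaws, within the pads' length; the fingertips stand 17 mm ahead of it and the grasp point (between the pads) lies 2 mm behind it (bot.tcp_to_tips is the y of the fingertips in the tool frame, in m); y points along the fingers, z is the direction in which the jaws open and shut, and the axes are right-handed (so a half turn about y gives the same grasp; the last joint's range is limited). The gripper opens to 85 mm and grips with 20 to 120 N. Pads are 22 mm wide; open, the fingers measure 114 mm over their backs; the gripper's body (76 mm by 85 mm) begins 54 mm behind the grasp point. The pads swing forward as they close: fully open they stand 13 mm farther back than shut.
Start: joints at [1.342, 0.353, 1.633, -0, 1.155, -0.002], TCP at [0.141, 0.609, 0.248] pointing down, gripper open.
Joint ranges: [-2.63, 2.63], [-0.92, 2.1], [0.06, 2.66], [-1.3, 4.44], [0, 2.69], [-3.02, 3.02]. Speed limits (rad/s): [2.22, 2.22, 2.79, 3.14, 3.14, 3.14].

## Interface

Orientations are given as a unit quaternion [x, y, z, w].
In Python, from workcell import bot, hand, kinematics, get_obs, vision, hand_in gives the robot as it stands. The module is installed in compiled form; this text tells all that it offers. Calls block until the motion is done:
- bot.reach(position, orientation): joint-space move of the TCP to a pose.
- bot.servo_line(position, ori=None, velocity=0.15): straight line of the TCP; ori=None keeps the orientation; velocity is the mean speed in m/s.
- bot.goto_joints(angles): joint-space move.
- hand.move_gripper(opening, strength=None): finger opening in m; strength is the grip in N (None keeps the last); returns when the fingers have stopped.
- bot.dwell(seconds).
- kinematics.solve_ik(position, orientation): joint angles nearest the present ones, or None.
- get_obs(): the state.
- vision.read_camera(name): name is "scene" or "top" or "wrist"; returns a dict with "frame" (400x640x3 uint8, red, green, blue), "intrinsics" (3x3 intrinsics, pixels), "view" (4x4, takes a point from world to camera coordinates). Camera axes: x right, y down, z forward; pixel columns grow to the right and rows downward; lengths in m; the calibration is good to about 2 mm. A picture is of the moment at which its call begins. There is no depth.
A pose or a line that the arm cannot do raises bot.IKError and nothing moves.
- hand_in(): hands the job in, once; it reports no verdict.
The state is a dict: "time_s": time; "joint_pos": joint angles; "joint_vel": joint speeds; "joint_efforts": joint torques, N m; "position": TCP position; "orientation": TCP orientation; "wrist_force": force on the tool from outside, world axes, zero at the start; "ft_torque": the same for the moment, N m; "gripper_width": finger opening in m.
Only numpy, scipy, OpenCV 4.12 (cv2) and the standard library are available. Lean on these libraries where they do the work, as an engineer would, in place of code of your own. Each camera call takes 0.05 s, during which the arm holds its last target.

## Working session

There is one attempt and no reset: what is moved stays moved. The work goes in short steps, each a Python script; the robot and the scene stay as the last script left them, time stands still between calls to the robot, and variables do not carry over. Pictures are saved under pics/ and viewed, and the job is handed in when it is done.

```bash
mkdir -p pics
python3 - <<'E'
from workcell import bot, hand, kinematics, get_obs, vision
import cv2,numpy as np
for n in ["scene","top","wrist"]:
    c=vision.read_camera(n)
    cv2.imwrite(f"pics/{n}0.png",c["frame"][:,:,::-1])
    np.savez(f"pics/{n}0.npz",**c)
    print(n,c["intrinsics"].round(1).tolist(),c["view"].round(3).tolist())
o=get_obs();print(o, bot.tcp_to_tips)
E
```

```text
scene [[382.2, 0.0, 320.2], [0.0, 382.2, 195.3], [0.0, 0.0, 1.0]] [[-0.775, 0.632, -0.003, 0.434], [0.511, 0.624, -0.592, -0.242], [-0.372, -0.46, -0.806, 1.351], [0.0, 0.0, 0.0, 1.0]]
top [[361.4, 0.0, 322.1], [0.0, 361.4, 200.9], [0.0, 0.0, 1.0]] [[0.028, -0.999, 0.02, -0.048], [-0.996, -0.029, -0.085, 0.566], [0.086, -0.018, -0.996, 1.114], [0.0, 0.0, 0.0, 1.0]]
wrist [[308.8, 0.0, 319.3], [0.0, 308.8, 196.3], [0.0, 0.0, 1.0]] [[0.225, 0.974, -0.001, -0.624], [0.927, -0.214, 0.307, -0.039], [0.299, -0.07, -0.952, 0.379], [0.0, 0.0, 0.0, 1.0]]
{'time_s': 0.15, 'joint_pos': array([ 1.34158688e+00,  3.53520352e-01,  1.63394653e+00, -1.02795668e-05,
        1.15522412e+00, -2.38899896e-03]), 'joint_vel': array([ 1.40399760e-05, -5.52780916e-04, -2.76522024e-03, -1.13358377e-03,
       -5.98060621e-04,  4.36123595e-04]), 'joint_efforts': array([ 6.46475837e-04, -6.05643940e+01, -3.42339563e+01,  1.55570319e-04,
        6.20104853e-03,  4.56247085e-05]), 'position': array([0.14046805, 0.60865554, 0.24772177]), 'orientation': array([ 0.70295046, -0.08006144,  0.07997831, -0.70217825]), 'wrist_force': array([-0.161765  , -0.35910368, -0.31327805]), 'ft_torque': array([ 0.02459533, -0.02245498, -0.00786824]), 'gripper_width': 0.08546489246609992} 0.017
```

View pics/scene0.png

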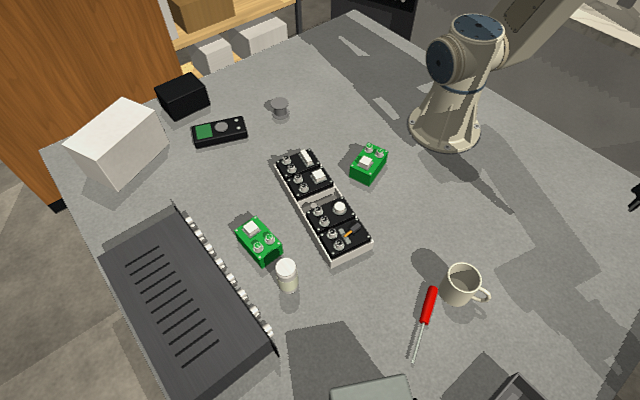

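View pics/top0.png

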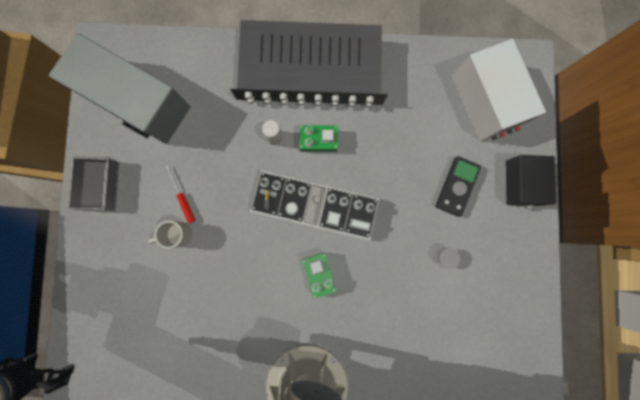

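Run:
```python
import cv2
im=cv2.imread("pics/top0.png")
cv2.imwrite("pics/top0_crop.png",cv2.resize(im[100:300,190:450],None,fx=3,fy=3,interpolation=cv2.INTER_CUBIC))
```

```text
(no output)
```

View pics/top0_crop.png

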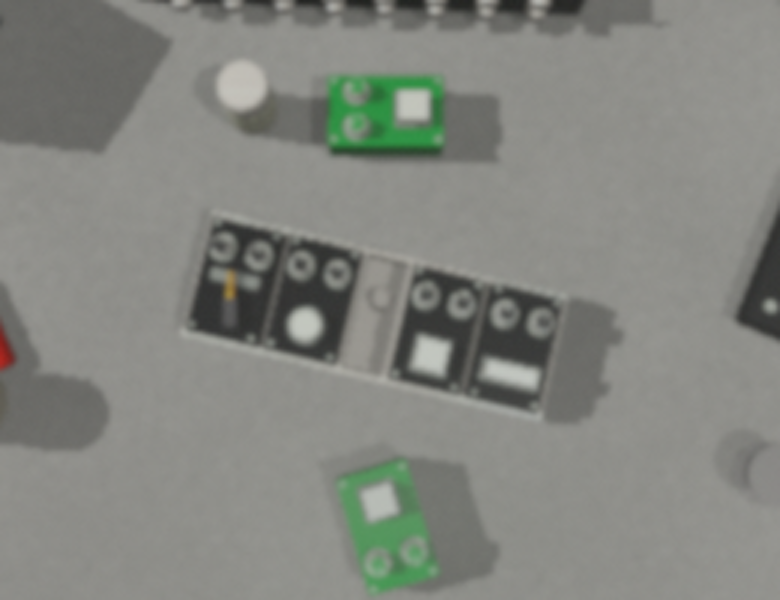

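Ivory-key candidates in the top image are the round key (292,208), the square key in the tray (334,219), the bar key (360,225), and two decoy square keys on green modules (327,135) and (316,267). The two green ones are look-alikes and the pale can top (270,129) isn't a key. I'll use the three on black modules in the tray.

```bash
cat > h.py <<'E'
import numpy as np,cv2
def ray(c,uv,z):
    K=c["intrinsics"];V=c["view"];R=V[:3,:3];t=V[:3,3]
    o=-R.T@t; d=R.T@np.linalg.solve(K,np.array([uv[0],uv[1],1.0]))
    return o+d*(z-o[2])/d[2]
def proj(c,p):
    q=c["view"][:3,:3]@np.asarray(p)+c["view"][:3,3]; q=c["intrinsics"]@q; return q[:2]/q[2]
def blobs(c,lo=175,amin=40,amax=5000,roi=None):
    f=c["frame"]; m=((f.min(2)>lo)).astype(np.uint8)
    n,l,s,ce=cv2.connectedComponentsWithStats(m)
    return [(ce[i].round(1).tolist(),int(s[i,4]),s[i,:4].tolist()) for i in range(1,n) if amin<s[i,4]<amax]
E
python3 - <<'E'
from h import *
c=dict(np.load("pics/top0.npz"))
for t in (165,185,):
  for b in blobs(c,t,30,400):
    if 250<b[0][0]<400 and 120<b[0][1]<300: print(t,b,ray(c,b[0],.076).round(4))
P=[ray(c,np.array(p)/3+[190,100],.04) for p in [(212,212),(567,296),(541,415),(184,333)]]
P=np.array(P);print(P.round(3),P.mean(0))
e=P[0]-P[1];print(np.degrees(np.arctan2(-e[0],e[1])),np.linalg.norm(e))
E
```

```text
165 ([270.0, 127.8], 182, [263, 121, 15, 15]) [0.7824 0.1342 0.076 ]
165 ([327.0, 134.5], 72, [323, 131, 9, 8]) [ 0.7673 -0.0403  0.076 ]
165 ([291.1, 207.9], 65, [287, 204, 9, 9]) [0.5394 0.0613 0.076 ]
165 ([333.3, 217.9], 86, [328, 213, 11, 11]) [ 0.513 -0.066  0.076]
165 ([359.8, 224.1], 77, [352, 221, 17, 7]) [ 0.4967 -0.146   0.076 ]
165 ([316.1, 266.9], 79, [311, 262, 11, 11]) [ 0.3666 -0.0187  0.076 ]
185 ([327.5, 134.5], 36, [325, 132, 6, 6]) [ 0.7674 -0.0418  0.076 ]
185 ([291.1, 207.8], 33, [288, 205, 7, 6]) [0.5397 0.0614 0.076 ]
185 ([333.3, 217.9], 47, [330, 214, 8, 8]) [ 0.513 -0.066  0.076]
185 ([360.3, 224.1], 34, [354, 222, 14, 5]) [ 0.4968 -0.1475  0.076 ]
[[ 0.655  0.163  0.04 ]
 [ 0.579 -0.209  0.04 ]
 [ 0.455 -0.184  0.04 ]
 [ 0.529  0.186  0.04 ]] [ 0.55424395 -0.0110322   0.04      ]
-11.668984838722075 0.3794568146373982
```

```bash
cat >> h.py <<'E'
from scipy.spatial.transform import Rotation as Ro
def quat(yawdeg=-11.6,flip=False):
    a=np.radians(yawdeg); z=np.array([-np.sin(a),np.cos(a),0]); 
    if flip: z=-z
    y=np.array([0,0,-1.]); x=np.cross(y,z)
    return Ro.from_matrix(np.c_[x,y,z]).as_quat()
E
python3 - <<'E'
from h import *
from workcell import bot, hand, kinematics, get_obs, vision
o=get_obs(); print(Ro.from_quat(o["orientation"]).as_matrix().round(2).tolist())
p=np.array([0.46,-0.04,0.25])
best=[]
for f in (0,1):
    q=kinematics.solve_ik(p,quat(flip=f)); print(f,None if q is None else q.round(2))
    if q is not None: best.append((abs(q-o["joint_pos"]).max()+abs(q[5]),f))
f=min(best)[1];print(f)
t=get_obs()["time_s"]
hand.move_gripper(0.0); print(get_obs()["time_s"]-t,get_obs()["gripper_width"])
bot.reach(p,quat(flip=f)); o=get_obs(); print(o["time_s"],o["position"],o["wrist_force"])
c=vision.read_camera("wrist"); np.savez("pics/wrist1.npz",**c); cv2.imwrite("pics/wrist1.png",c["frame"][:,:,::-1])
E
```

```text
[[0.97, -0.0, 0.22], [-0.22, -0.0, 0.97], [0.0, -1.0, -0.0]]
0 [-0.09  0.09  1.97 -0.    1.08 -1.46]
1 [-0.09  0.09  1.97 -0.    1.08  1.68]
0
0.7666999999999999 -0.00021955818537224873
3.475 [ 0.46019408 -0.03946284  0.24998506] [-0.06162083  1.54188567  0.2094404 ]
```

View pics/wrist1.png

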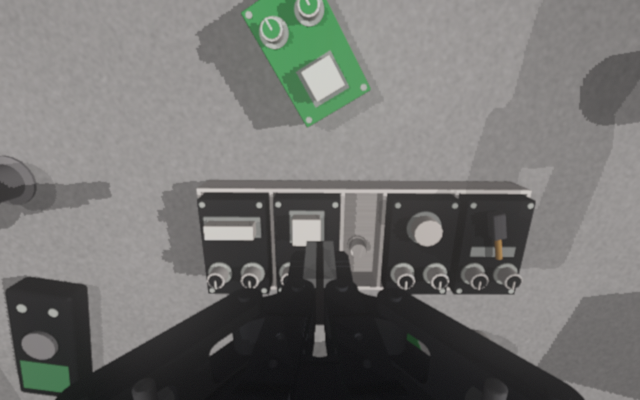

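The wrist view shows the bar (230,230), square (306,232) and round (428,229) keys on black modules in the tray. The green decoy is at (323,78). I'll measure the key tops in this closer view.

Run:
```python
from h import *
c=dict(np.load("pics/wrist1.npz"))
f=c["frame"]
cv2.imwrite("pics/wrist1c.png",cv2.resize(f[170:310,180:550,::-1],None,fx=2.1,fy=2.1,interpolation=cv2.INTER_CUBIC))
for t in (170,200,):
  for b in blobs(c,t,150,3000):
    print(t,b,ray(c,b[0],.076).round(4))
print(f[231,280:335].min(1), f[231,195:265].min(1),f[229,405:450].min(1))
# tray far edge tops (wall height .04) corners
for n,p in dict(round=(.5394,.0613),square=(.513,-.066),bar=(.4967,-.146)).items(): print(n,proj(c,(*p,.076)).round(1))
```

```text
170 ([322.8, 77.9], 1100, [302, 55, 42, 46]) [ 0.3676 -0.0178  0.076 ]
170 ([347.9, 190.8], 899, [197, 189, 335, 9]) [ 0.4773 -0.014   0.076 ]
170 ([305.7, 231.2], 645, [293, 220, 28, 26]) [ 0.5122 -0.0653  0.076 ]
170 ([428.2, 232.8], 465, [416, 221, 25, 24]) [0.5401 0.0611 0.076 ]
170 ([228.2, 233.0], 629, [204, 227, 49, 13]) [ 0.4978 -0.146   0.076 ]
200 ([322.6, 77.7], 935, [303, 57, 40, 42]) [ 0.3674 -0.018   0.076 ]
[ 50  50  51  50  51  50  50  49  52  75 105 119 157 194 199 198 197 198
 197 197 197 197 197 198 197 197 197 197 198 198 197 197 198 197 197 197
 197 198 197 193 172 139 128 118  81  56  53  55  56  56  56  56  56  55
  57] [111 112 112 112 108  88  60  70 135 189 200 199 199 199 199 199 199 199
 199 199 199 199 199 199 199 199 199 199 199 199 199 198 198 198 199 199
 198 198 198 198 199 199 198 198 198 198 198 198 198 198 198 198 198 198
 198 198 198 189 158 146 142 135 130 128 127 112  72  49  52  54] [ 49  65  86  91  91  89  87  86  84  92 117 153 172 176 176 176 176 176
 176 176 176 176 177 176 176 177 177 177 177 177 177 177 177 178 178 176
 160 109  60  48  49  49  49  49  49]
round [428.3 232.2]
square [305.2 232. ]
bar [227.9 232.1]
```

View pics/wrist1c.png

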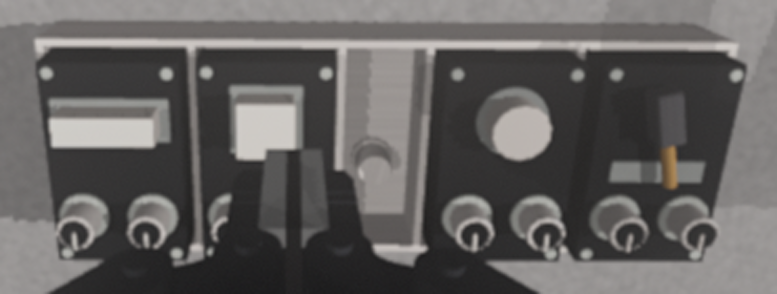

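Both cameras agree within 2 mm. Next I'll press the round key in small, force-watched steps.

```bash
cat >> h.py <<'E'
def press(xy,q,push=0.0105,z0=0.118,thr=1.2,zmin=0.079,step=0.0015,fmax=10):
    from workcell import bot,get_obs
    bot.servo_line([xy[0],xy[1],z0],q,velocity=0.08); bot.dwell(0.25)
    b=get_obs()["wrist_force"][2]; z=z0; zc=None; log=[]
    print("base",round(b,2),"t",get_obs()["time_s"],get_obs()["position"].round(4))
    while z>zmin:
        z-=step
        bot.servo_line([xy[0],xy[1],z],None,velocity=0.015)
        o=get_obs(); F=o["wrist_force"][2]-b; log.append((round(z,4),round(o["position"][2],4),round(F,2)))
        if F>fmax: print("STOP force");break
        if zc is None and F>thr: zc=z
        if zc is not None and z<=zc-push: break
    print(log,"contact",zc,"t",get_obs()["time_s"],get_obs()["position"].round(4))
    return zc
E
python3 - <<'E'
from h import *
from workcell import bot, hand, kinematics, get_obs, vision
q=quat()
xy=(0.540,0.061)
bot.reach([*xy,0.16],q); print(get_obs()["time_s"])
press(xy,q,zmin=0.0875)
E
```

```text
4.2
base -0.39 t 5.125 [0.5403 0.0611 0.1184]
[(0.1165, np.float64(0.1165), np.float64(0.34)), (0.115, np.float64(0.1148), np.float64(0.69)), (0.1135, np.float64(0.1134), np.float64(-0.61)), (0.112, np.float64(0.1119), np.float64(0.52)), (0.1105, np.float64(0.1104), np.float64(0.6)), (0.109, np.float64(0.1089), np.float64(0.28)), (0.1075, np.float64(0.1074), np.float64(0.62)), (0.106, np.float64(0.1059), np.float64(0.3)), (0.1045, np.float64(0.1044), np.float64(0.57)), (0.103, np.float64(0.1029), np.float64(-0.04)), (0.1015, np.float64(0.1014), np.float64(0.08)), (0.1, np.float64(0.0999), np.float64(0.25)), (0.0985, np.float64(0.0984), np.float64(0.52)), (0.097, np.float64(0.0969), np.float64(0.43)), (0.0955, np.float64(0.0954), np.float64(-0.13)), (0.094, np.float64(0.0939), np.float64(1.37)), (0.0925, np.float64(0.0924), np.float64(0.61)), (0.091, np.float64(0.0909), np.float64(0.92)), (0.0895, np.float64(0.0894), np.float64(0.64)), (0.088, np.float64(0.0879), np.float64(0.22)), (0.0865, np.float64(0.0864), np.float64(-0.04))] contact 0.09399999999999997 t 10.375 [0.54   0.061  0.0864]
```

Force is ambiguous, with nothing near 3 N. I'll look before going further.

Run:
```python
from h import *
from workcell import bot, hand, kinematics, get_obs, vision
ims=[]
for n in("wrist","scene"):
    c=vision.read_camera(n); np.savez(f"pics/{n}2.npz",**c)
    u=proj(c,(0.54,0.061,.07)).astype(int); print(n,u)
    w,h=(90,70) if n=="wrist" else (60,47)
    x0,y0=max(u[0]-w,0),max(u[1]-h,0)
    cr=c["frame"][y0:y0+2*h,x0:x0+2*w,::-1]; print(x0,y0,cr.shape)
    ims.append(cv2.resize(cr,(720,290 if 0 else 560),interpolation=cv2.INTER_CUBIC)); cv2.imwrite(f"pics/{n}2.png",ims[-1])
print(get_obs()["wrist_force"])
```

```text
wrist [320 258]
230 188 (140, 180, 3)
scene [339 206]
279 159 (94, 120, 3)
[ 0.23017668  0.3057416  -0.18984257]
```

View pics/wrist2.png

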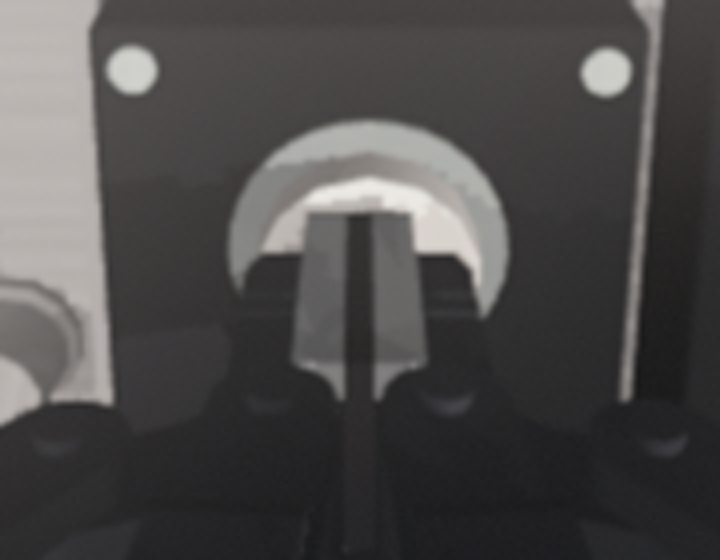

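View pics/scene2.png

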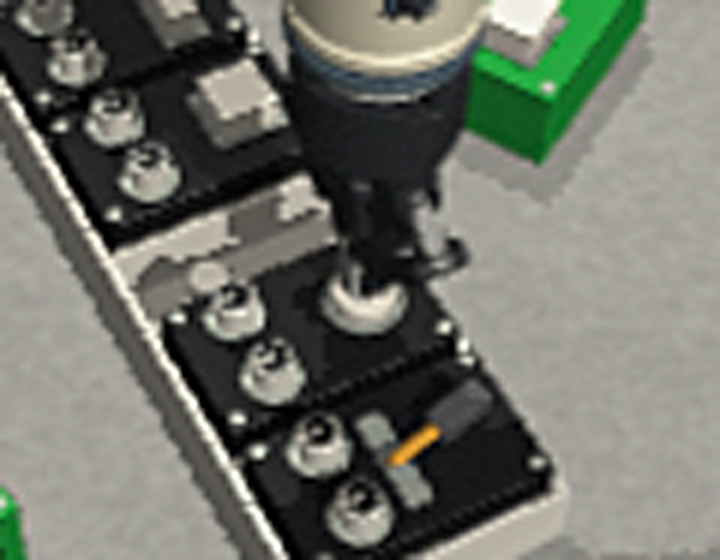

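Run:
```python
from h import *
for n,x0,y0,w,h in(("wrist",270,205,100,70),("scene",319,187,44,34)):
    c=dict(np.load(f"pics/{n}2.npz"))
    f=cv2.resize(np.ascontiguousarray(c["frame"][y0:y0+h,x0:x0+w,::-1]),None,fx=(s:=760//w),fy=s,interpolation=cv2.INTER_CUBIC)
    for z,col in((.076,(0,0,255)),(.0725,(0,255,255)),(.069,(0,255,0)),(.0655,(255,0,0))):
        P=[( proj(c,(.540+.015*np.cos(a),.061+.015*np.sin(a),z))-[x0,y0]+.5)*s for a in np.linspace(0,6.28,60)]
        cv2.polylines(f,[np.array(P).astype(int)],True,col,1)
    cv2.imwrite(f"pics/{n}2o.png",f)
```

```text
(no output)
```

View pics/wrist2o.png

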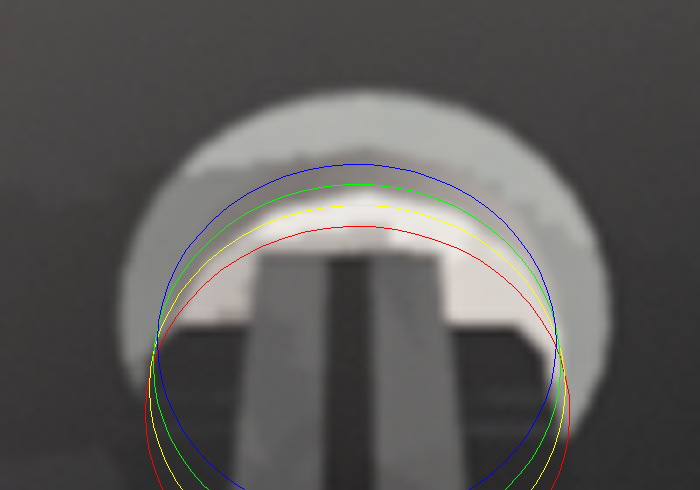

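View pics/scene2o.png

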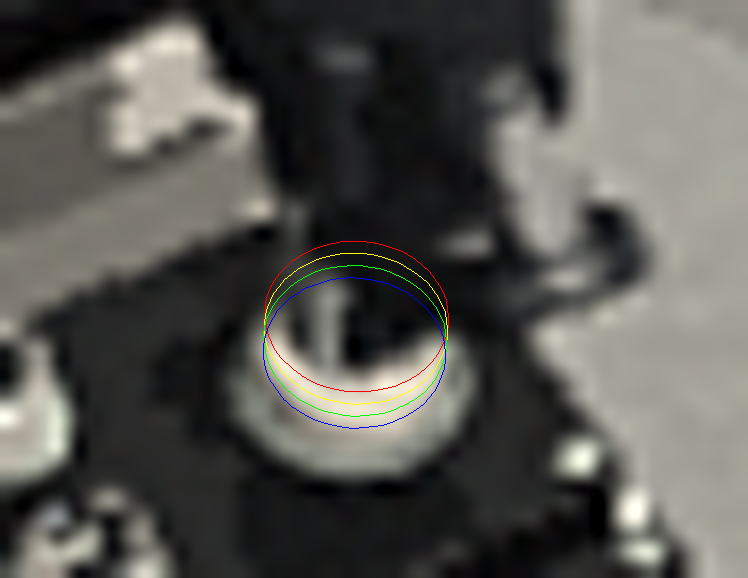

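The overlay puts the cap near z≈0.070. That matches the tip height (0.0864−0.017), so the key is moving under the finger with little visible force. I'll carry on to tip z≈0.066, watching force; the stop would be at 0.063.

Run:
```python
from h import *
from workcell import bot, hand, kinematics, get_obs, vision
q=quat(); xy=(0.540,0.061)
for z in (.085,.0838,.0828):
    bot.servo_line([*xy,z],None,velocity=0.015); o=get_obs(); print(z,o["position"][2].round(4),o["wrist_force"].round(2))
    if o["wrist_force"][2]>6: break
bot.servo_line([*xy,.13],None,velocity=0.15)
print(get_obs()["time_s"])
bot.reach([.46,-.01,.2],q)
c=vision.read_camera("wrist"); np.savez("pics/w3.npz",**c)
print(get_obs()["time_s"])
x0,y0,w,h=170,130,390,190
f=c["frame"]; s=2
g=cv2.resize(np.ascontiguousarray(f[y0:y0+h,x0:x0+w,::-1]),None,fx=s,fy=s,interpolation=cv2.INTER_CUBIC)
for z,col in((.076,(0,0,255)),(.069,(0,255,255)),(.066,(0,255,0))):
    P=[( proj(c,(.540+.015*np.cos(a),.061+.015*np.sin(a),z))-[x0,y0]+.5)*s for a in np.linspace(0,6.28,60)]
    cv2.polylines(g,[np.array(P).astype(int)],True,col,1)
cv2.imwrite("pics/w3.png",g)
for b in blobs(c,165,150,4000): print(b,ray(c,b[0],.076).round(4),ray(c,b[0],.066).round(4))
```

```text
0.085 0.0849 [-0.51 -1.38 -0.76]
0.0838 0.0837 [-0.22 -0.84  0.35]
0.0828 0.0827 [ 0.25 -0.54  0.93]
11.6917
12.3167
([224.4, 21.1], 276, [209, 9, 32, 30]) [ 0.3186 -0.0507  0.076 ] [ 0.316  -0.0529  0.066 ]
([286.0, 82.5], 1606, [260, 55, 52, 56]) [ 0.3675 -0.0173  0.076 ] [ 0.3669 -0.0182  0.066 ]
([330.8, 212.4], 1244, [154, 209, 381, 31]) [ 0.4772 -0.0042  0.076 ] [ 0.481  -0.0046  0.066 ]
([411.7, 257.0], 655, [397, 244, 31, 27]) [0.5342 0.059  0.076 ] [0.5403 0.0612 0.066 ]
([272.3, 261.7], 924, [256, 248, 33, 29]) [ 0.5134 -0.0653  0.076 ] [ 0.5186 -0.0682  0.066 ]
([182.0, 262.2], 852, [153, 255, 59, 16]) [ 0.4972 -0.1456  0.076 ] [ 0.5019 -0.1517  0.066 ]
```

View pics/w3.png

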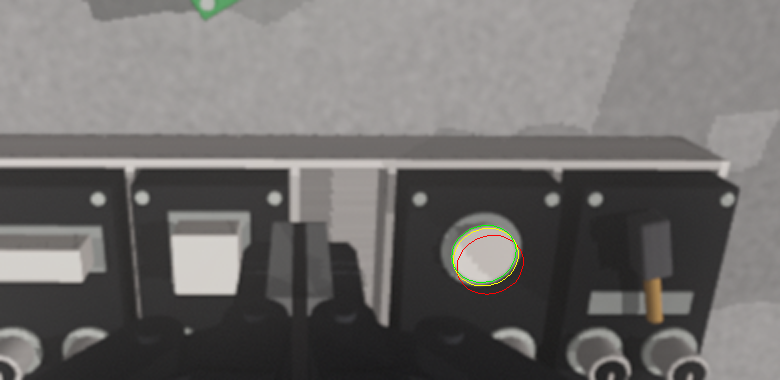

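The round key's centroid matches its known xy at z=0.066, so it is about 10 mm in. Square is next, then bar, with the same depth and force guard.

```bash
cat >> h.py <<'E'
def press2(xy,q,zt=.0826):
    from workcell import bot,get_obs
    bot.reach([*xy,.13],q); bot.servo_line([*xy,.098],q,velocity=0.06); bot.dwell(.15)
    b=get_obs()["wrist_force"][2]; L=[]; ok=True
    for z in np.linspace(.0965,zt,11):
        bot.servo_line([*xy,z],None,velocity=0.015); o=get_obs(); L.append((round(float(o["position"][2]),4),round(float(o["wrist_force"][2]-b),1)))
        if L[-1][1]>8: ok=False;break
    print(o["position"].round(4),L); bot.dwell(.1)
    bot.servo_line([*xy,.13],None,velocity=0.15)
    print("ok",ok,get_obs()["time_s"]); return ok
def look(tag,pos,q,keys):
    from workcell import bot,vision
    bot.reach(pos,q); c=vision.read_camera("wrist"); np.savez(f"pics/{tag}.npz",**c)
    cv2.imwrite(f"pics/{tag}.png",c["frame"][:,:,::-1])
    for b in blobs(c,165,250,4000): print(b,ray(c,b[0],.076).round(4),ray(c,b[0],.066).round(4))
E
python3 - <<'E'
from h import *
q=quat()
press2((.513,-.0655),q)
look("w4",[.46,-.01,.2],q,None)
E
```

```text
[ 0.513  -0.0655  0.0825] [(0.0965, 0.6), (0.095, 1.2), (0.0936, 1.0), (0.0923, 1.0), (0.0908, 1.2), (0.0894, 0.4), (0.088, 0.7), (0.0866, 0.3), (0.0853, 1.3), (0.0839, 1.0), (0.0825, 0.9)]
ok True 16.9667
([224.3, 21.1], 274, [208, 9, 33, 30]) [ 0.3185 -0.0506  0.076 ] [ 0.3159 -0.0529  0.066 ]
([285.8, 82.7], 1605, [260, 55, 52, 56]) [ 0.3675 -0.0173  0.076 ] [ 0.3669 -0.0182  0.066 ]
([328.5, 212.5], 1292, [154, 209, 381, 31]) [ 0.4768 -0.0057  0.076 ] [ 0.4806 -0.0062  0.066 ]
([273.6, 255.9], 885, [258, 242, 32, 29]) [ 0.5079 -0.0622  0.076 ] [ 0.513  -0.0649  0.066 ]
([411.0, 257.4], 660, [396, 244, 31, 28]) [0.5342 0.0589 0.076 ] [0.5404 0.0611 0.066 ]
([181.4, 262.0], 852, [152, 255, 59, 15]) [ 0.4971 -0.1456  0.076 ] [ 0.5018 -0.1517  0.066 ]
```

View pics/w4.png

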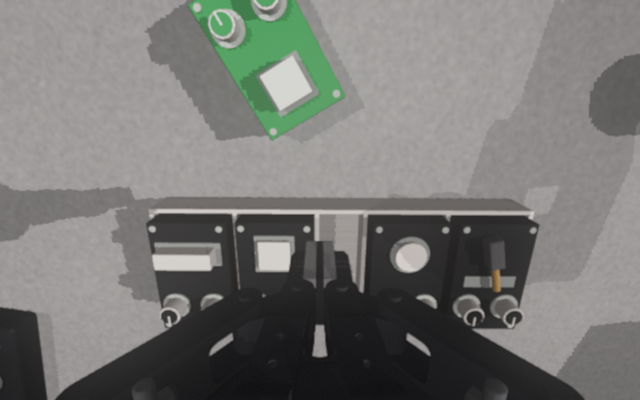

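The square key at (273,256) now fits z=0.066, while the bar key at (181,262) is still up at z=0.076. Next is the bar key.

Run:
```python
from h import *
from workcell import vision,get_obs
q=quat()
press2((.4972,-.1458),q)
look("w5",[.44,-.03,.25],q,None)
c=vision.read_camera("top"); cv2.imwrite("pics/top5.png",c["frame"][:,:,::-1]); c=vision.read_camera("scene"); cv2.imwrite("pics/scene5.png",c["frame"][:,:,::-1]);print(get_obs()["time_s"])
```

```text
[ 0.4972 -0.1458  0.0825] [(0.0965, 1.0), (0.095, -0.5), (0.0937, 1.1), (0.0923, 1.4), (0.0908, 0.8), (0.0894, 0.2), (0.0881, 0.4), (0.0867, 0.5), (0.0853, 0.4), (0.0839, 1.1), (0.0825, 0.4)]
ok True 22.3417
([317.6, 102.6], 1044, [297, 81, 42, 44]) [ 0.3673 -0.0176  0.076 ] [ 0.3674 -0.0177  0.066 ]
([339.0, 209.3], 821, [195, 207, 329, 24]) [ 0.4744 -0.0173  0.076 ] [ 0.4781 -0.0174  0.066 ]
([299.4, 242.1], 331, [289, 235, 27, 23]) [ 0.5025 -0.0653  0.076 ] [ 0.5072 -0.067   0.066 ]
([419.0, 247.8], 460, [407, 237, 25, 23]) [0.5347 0.0586 0.076 ] [0.5405 0.0611 0.066 ]
([228.3, 247.0], 601, [205, 241, 47, 13]) [ 0.4928 -0.1411  0.076 ] [ 0.4972 -0.1453  0.066 ]
23.2333
```

View pics/w5.png

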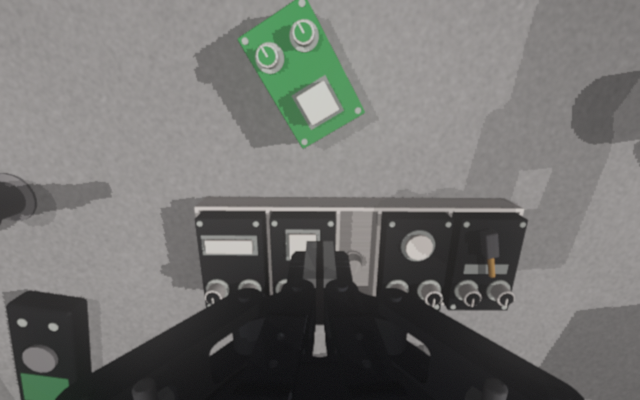

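View pics/scene5.png

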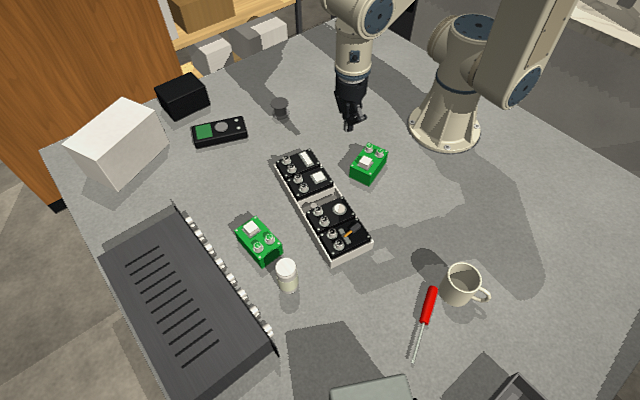

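All three keys sit low at (228,247), (300,243) and (419,248), modules and bystanders look unmoved, and the hand is clear in the air.

```bash
python3 -c "
from workcell import hand_in,get_obs
print(get_obs()['time_s'],get_obs()['position']); print(hand_in())"
```

```text
23.2333 [ 0.43990182 -0.03076773  0.24854723]
the job is handed in; nothing more can be done
None
```

I pressed the round, square and bar keys in that order with the closed fingertips, raised the hand clear, and handed in at about 23 s of the 48 s. No verdict was reported.

- **Key depth:** After each press, that key's position in the wrist camera fitted a top height of about 66 mm, so each is about 10 mm in. The bar key still fitted its raised height after the square press.
- **Other objects:** By eye, the final scene view shows the modules flat and the bystanders where they started. I did not measure their positions.
- **Force readings:** The wrist force readings, taken between steps, never rose more than about 1.5 N while pressing. The expected 3 N to move a key did not show, so I judged contact and depth from tip height and the images instead.
- **Disagreement in the last view:** The square key was partly hidden by the fingers, which shifted its measured centre by about 6 mm. I relied on the clear view taken right after its press.

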